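# Open the tomato slicer for loading

### The arm

A 7-joint arm with a two-finger parallel gripper is mounted at the origin on the work surface. World frame = base frame: x ahead of the robot, y to its left, z up, the work surface at z = 0. Lengths are in m, angles in rad, forces in N, time in s.
With the tool pointing down it reaches from about 0.35 to 0.9 m from the base axis. Payload 8.1 kg.
Tool frame: the origin (TCP) lies midway between the tips of the shut fingers; the grasp point (between the pads) lies 19 mm behind it; z points along the fingers, y is the direction in which the jaws open and shut (so a half turn about z gives the same grasp; the last joint's range is limited). The gripper opens to 85 mm and grips with 20 to 120 N. Pads are 22 mm wide; open, the fingers measure 114 mm over their backs; the gripper's body (76 mm by 85 mm) begins 54 mm behind the grasp point. The pads swing forward as they close: fully open they stand 13 mm farther back than shut.
Start: joints at [1.068, 0.434, 0.025, 1.573, -0.012, 1.134, -0.075], TCP at [0.243, -0.576, 0.231] pointing down, gripper open.
Joint ranges: [-2.62, 2.62], [-0.44, 2.09], [-1.27, 1.32], [0.08, 2.57], [-1.32, 4.46], [0.12, 2], [-2.74, 2.74]. Speed limits (rad/s): [2.22, 2.22, 3.01, 3.01, 3.14, 3.14, 3.14].

### API

Orientations are given as a unit quaternion [w, x, y, z].
In Python, from station import arm, viewer, order gives the robot as it stands.
- The arm moves only by the tool jog_arm, never from a script. Its argument "motion" is one flat list of numbers, 7 for each row, row after row: the gripper command: -1 is fully open, 1 is shut, values between are in proportion, then the shift along the world's x, y, z in cm, then the turn, a rotation vector about the world's x, y, z in rad. A call has 1 to 5 rows; each row is the pose to reach, as a shift and turn from the pose measured when the call began; what a row does not reach only later rows make up. A row lasts 1/8 s, in which the tool goes at most 62.5 mm and 10.7 degrees, less where a joint would pass 70% of its speed; a pose out of reach is approached as far as the arm can. A call with a gripper value outside its range is refused whole. The fingers move at their own pace and stop on an object; "newtons" is the grip in N (left out, the last holds). Time passes only in rows, so rows that repeat a pose let the fingers close. It gives the time, the measured TCP pose, the force and the opening at its end, in the units of the state.
- arm.get_state(): the state, without advancing time (a new reading comes with each control period).
- viewer.camera(name): name is "scene" or "top" or "wrist"; returns a dict with "frame" (384x512x3 uint8, red, green, blue), "fovy" (degrees; the focal length in pixels is half the picture's height over the tangent of half this angle, whatever the lens; pixels are square), "cx", "cy" (the principal point, pixels), "rvec" (rotation vector, rad) and "tvec" (3), from world to camera coordinates, as OpenCV has them. Camera axes: x right, y down, z forward; pixel columns grow to the right and rows downward; lengths in m; the calibration is good to about 2 mm. A picture is of the moment at which its call begins. There is no depth.
- order.finish_job(): hands the job in, once; it reports no verdict.
The state is a dict: "clock": time; "joints": joint angles; "dq": joint speeds; "joint_torque": joint torques, N m; "position": TCP position; "ee_rot": TCP orientation; "force": force on the tool from outside, world axes, zero at the start; "moment": the same for the moment, N m; "finger_gap": opening from 0.0 (shut) to 1.0 (fully open).
Only numpy, scipy, OpenCV 4.12 (cv2) and the standard library are available. Lean on these libraries where they do the work, as an engineer would, in place of code of your own. Each camera call takes 0.05 s, during which the arm holds its last target.

### The job

Open the tomato slicer for its next tomato: press the lock button on top of the pusher carriage with your fingertips and, keeping it held down the whole way, slide the carriage away from the blades until it is fully against its end stop. Then let the button spring back up so the carriage is locked there, and move clear. Keep the robot off the blade frame and leave the food, jar and cup around it where they stand; nothing needs picking up.

Things in the scene. Friction and masses are not known exactly. Their poses are not given: they have to be found in the camera images.
- slicer: Bench tomato slicer, fixed: steel base 150 x 370 mm, two guide rods, slotted tray. Origin: centre of its underside, on the counter. Its y axis runs along the rods from the blade frame (y -172 mm) to the end stop (two rubber buffers on the rods from y +130 mm, before an aluminium end bracket at y +165 mm, top 82 mm high); z up.
- blade_frame: Upright aluminium frame 146 mm wide (slicer x), 14 mm thick, top 134 mm above the counter, with eight thin horizontal blades; fixed at the slicer's -y end. Origin on the counter level under its centre. The robot must not touch it.
- pusher (a joint): Carriage position along slicer +y, m: 0 nearest the blades, 0.170 at the end stop; starts at 0 to 0.055. Grey carriage 118 mm wide, 85 long, deck 82 mm high; on it, from the blade side: finned pusher head, lock button, thumb wall. Slides freely (0.5 to 2 N drag) while the button is down; button up, a pin between teeth 10 mm apart locks it (about 3 mm play). The last notch is at the end stop.
- lock_top (a point): Centre of the top of the lock button, a plain steel pad 36 mm (slicer x) by 40 mm (slicer y) that rides on the carriage. 100 mm above the counter when up, 92 mm fully down; the carriage boss round it is 88 mm high. The pusher head on the blade side (100 mm wide, top 114 mm high) has its near face 42 mm from this point.
- lock (a joint): How far the lock button is pressed, in m: 0 up, 0.008 fully down. Spring: 3.5 N to start moving, 7.5 N fully down. The carriage is free from about 0.005 on; when released it springs up (it may rest a few mm down on top of a tooth at the start).
- tomato: Loose red tomato, 64 mm across, 50 mm high, standing near the slicer on the robot's side. Origin under its centre. Bystander.
- lemon_half: Loose half lemon, cut face up, 56 mm across, 28 mm high, near the slicer on the robot's side. Origin under its centre. Bystander.
- spice_jar: Loose spice jar, 44 mm across, 85 mm high, beyond the slicer. Origin under its centre. Bystander.
- sauce_cup: Loose steel sauce cup, 70 mm across, 45 mm high, beyond the slicer. Origin under its centre. Bystander.
- thumb_wall (a point): Middle of the top edge of the thumb wall, on its button side: a grey wall of the carriage, 60 mm wide (slicer x), 10 mm thick, top 118 mm above the counter, on the end-stop side of the button, 24 mm from the button's centre. Fingertips on the button may also push against it.

How it is judged:
On the way, in this order (a step that is already met when the one before it is completed fails the run):
1. the lock button is pressed down while the carriage is still near the blades (value of joint lock above 0.0055 m and value of joint pusher below 0.1 m), for 0.1 s.
2. the carriage reaches the end stop with the button still held down (value of joint lock above 0.004 m and value of joint pusher above 0.166 m), for 0.1 s.
At the end, for the whole second after the job is handed in: The carriage is against its end stop (within 4 mm) and at rest, and the lock button has sprung back up (within 1.5 mm), so the carriage is locked there (value of joint pusher above 0.166 m and value of joint lock below 0.0015 m and velocity of joint pusher between -0.005 and 0.005 m/s); the robot touches nothing.
It fails at once if a bystander is pushed, lifted or carried more than 25 mm (distance of any of tomato, lemon_half, spice_jar, sauce_cup from where it was at the start of the episode above 0.025 m).
It fails at once if the robot touches the blade frame (contact force between any of the fingers, the arm and blade_frame above 1 N).
It fails at once if the lock button is let up with the carriage part-way, or the carriage is forced along with the button up (value of joint lock below 0.0015 m and value of joint pusher between 0.07 and 0.155 m).
It also fails if it takes over 35 s, if anything falls off the work surface, if the arm or the gripper's body presses on something with over 40 N, if the wrist force passes 120 N, or if a joint passes its speed limit or range.

## Working session

There is one attempt and no reset: what is moved stays moved. The work goes in short steps, Python scripts to look and compute and a tool call to move; the robot and the scene stay as the last step left them, time stands still between calls to the robot, and variables do not carry over. Pictures are saved under pics/ and viewed, and the job is handed in when it is done.

Besides the shell and the picture viewer there is one more tool, called after "Emit:" as name(argument=value, ...), one argument or row to a line, values as JSON. jog_arm: Moves the arm, as the interface text tells. Its arguments: {"type":"object","properties":{"motion":{"type":"array"},"newtons":{"type":"number"}},"required":["motion"]}

```bash
mkdir -p pics; cat > h.py <<'E'
import numpy as np,cv2
from station import arm,viewer,order
def snap(n,f):
    c=viewer.camera(n); cv2.imwrite('pics/'+f,cv2.cvtColor(c['frame'],cv2.COLOR_RGB2BGR)); 
    np.savez('pics/'+f+'.npz',**{k:np.array(v) for k,v in c.items()}); return c
def load(f): return dict(np.load('pics/'+f+'.npz'))
def K(c):
    f=192/np.tan(np.radians(float(c['fovy']))/2); return np.array([[f,0,c['cx']],[0,f,c['cy']],[0,0,1.]],float)
def cast(c,u,v,z):
    R=cv2.Rodrigues(np.array(c['rvec'],float))[0]; t=np.array(c['tvec'],float).ravel()
    o=-R.T@t; d=R.T@np.linalg.inv(K(c))@np.array([u,v,1.]); return o+d*(z-o[2])/d[2]
def proj(c,p):
    return cv2.projectPoints(np.array(p,float).reshape(-1,3),np.array(c['rvec'],float),np.array(c['tvec'],float),K(c),None)[0].reshape(-1,2)
E
python3 - <<'E'
from h import *
for n in ['scene','top','wrist']:
    c=snap(n,n+'0.png'); print(n,c['fovy'],c['cx'],c['cy'],c['rvec'],c['tvec'])
    im=cv2.imread('pics/'+n+'0.png')
print(arm.get_state())
E
```

```text
scene 52.63845365112492 255.9878916429088 191.27932510817143 [ 1.78501946  1.78482652 -0.72620062] [ 5.21654887e-04 -3.50838117e-01  1.12972956e+00]
top 46.878846203506455 255.7261831638142 194.0364502725611 [ 2.14314373 -2.17600392  0.08719949] [0.01293793 0.57786625 0.89437237]
wrist 60.63692730380002 254.40559882777637 192.5400732852024 [-2.38282156  1.57949039  0.26283958] [-0.62319053 -0.04129698  0.38088045]
{'clock': 0.15, 'joints': array([ 1.06837611,  0.43510313,  0.02496743,  1.5738711 , -0.01163179,
        1.13401668, -0.07507476]), 'dq': array([-0.00099306, -0.00252074,  0.000561  , -0.00255077, -0.00023786,
       -0.001275  ,  0.00024821]), 'joint_torque': array([ 9.75439289e-04, -6.70890927e+01,  1.02568969e+00, -3.16452670e+01,
        1.56775484e-02,  9.09493770e-03,  1.83472599e-05]), 'position': array([ 0.2431032 , -0.57536456,  0.23068777]), 'ee_rot': array([-6.04492901e-04,  9.80089267e-01,  1.98556382e-01, -1.65027947e-04]), 'force': array([0.38997831, 0.40137847, 0.27477199]), 'moment': array([1.40045748e-02, 2.63972649e-05, 3.78533090e-02]), 'finger_gap': 0.9981812904033083}
```

View pics/scene0.png

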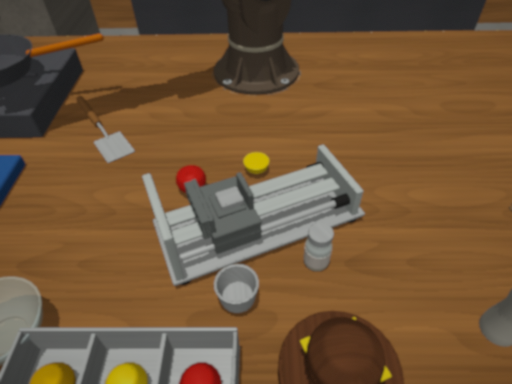

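View pics/top0.png

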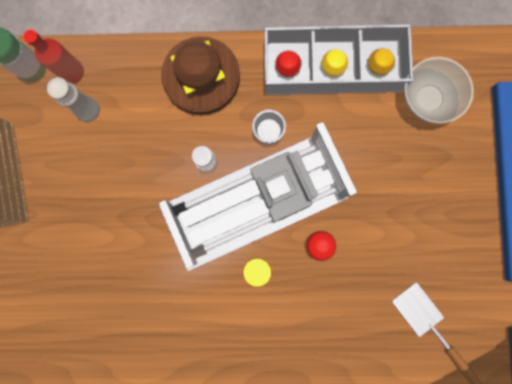

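View pics/wrist0.png

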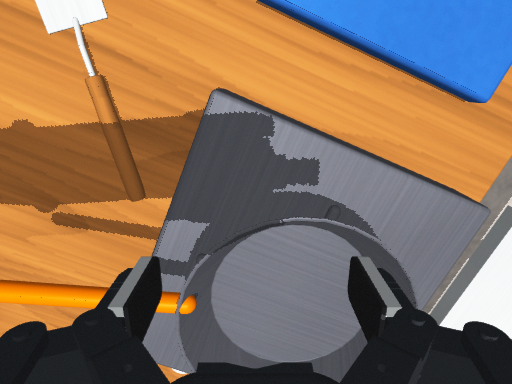

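```bash
python3 - <<'E'
import cv2
im=cv2.imread('pics/top0.png')[115:275,150:365]
cv2.imwrite('pics/topz.png',cv2.resize(im,None,fx=3.7,fy=3.7,interpolation=cv2.INTER_CUBIC)) 
im=cv2.imread('pics/scene0.png')[140:290,135:370]
cv2.imwrite('pics/scenez.png',cv2.resize(im,None,fx=3.4,fy=3.4,interpolation=cv2.INTER_CUBIC)) 
E
```

```text
(no output)
```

View pics/topz.png

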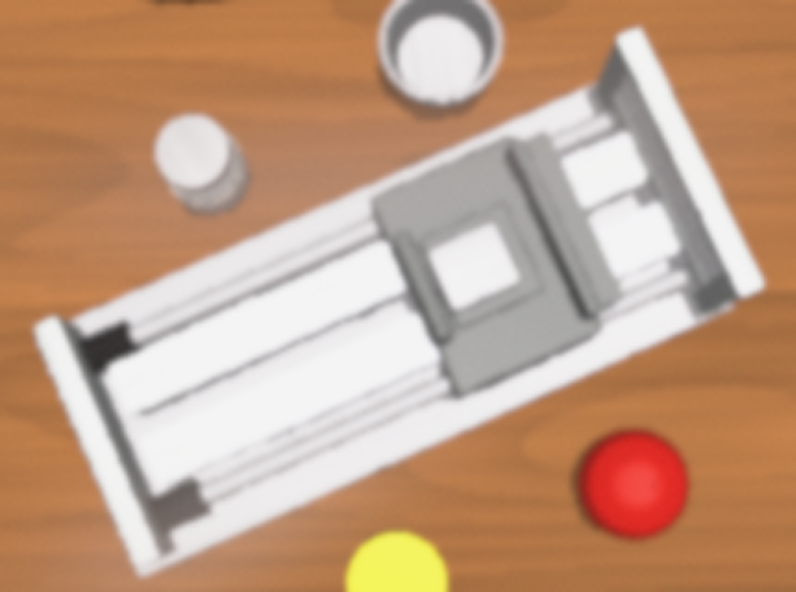

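View pics/scenez.png

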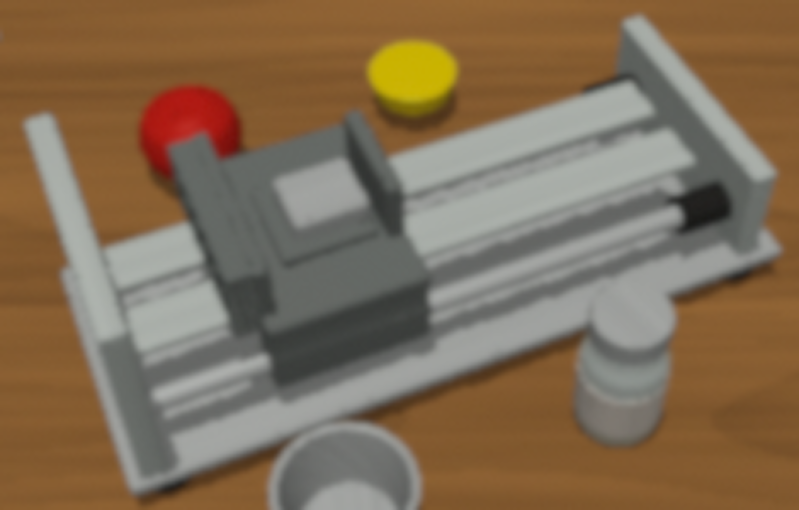

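```bash
python3 - <<'E'
from h import *
t=load('top0.png');s=load('scene0.png')
Z=lambda x,y:(x/3.7+150-.4,y/3.7+115-.4)
S=lambda x,y:(x/3.4+135-.4,y/3.4+140-.4)
P=lambda x,y,z:cast(t,*Z(x,y),z)
# button by mask
for n,c,(u0,v0) in (('top',t,(278,187)),('scene',s,(229,197))):
    im=c['frame']; g=cv2.cvtColor(im,cv2.COLOR_RGB2GRAY)
    a,b=g[v0,u0],g[v0-0+ (14 if n=='top' else 16),u0]
    th=(int(a)+170)//2 if n=='top' else None
    sub=g[v0-18:v0+18,u0-18:u0+18]; print(n,a,b)
    th,m=cv2.threshold(sub,0,255,cv2.THRESH_OTSU)
    k,l,st,ce=cv2.connectedComponentsWithStats(m); i=l[18,18]; print(th,st[i],ce[i]+[u0-18,v0-18])
    uv=ce[i]+[u0-18,v0-18]; print('button z=.1',cast(c,*uv,.1))
print('hand top',P(475,265,.1),'scene',cast(s,*S(321,192),.1))
bf=[P(x,y,.134) for x,y in((617,40),(640,28),(763,285),(738,300))]
eb=[P(x,y,.082) for x,y in((35,330),(57,318),(160,560),(142,575))]
bfc=np.mean(bf,0);ebc=np.mean(eb,0)
d=(ebc-bfc)[:2];print('bf',bfc,'eb',ebc,'len',np.linalg.norm(d),np.degrees(np.arctan2(*d[::-1])))
print('bf width',np.linalg.norm(bf[1]-bf[2]),'eb',np.linalg.norm(eb[1]-eb[2]))
for b in(bf,eb):
    w=(b[1]-b[2])[:2];print(np.degrees(np.arctan2(*w[::-1]))+90)
print('bf scene',[cast(s,*S(x,y),.134) for x,y in((40,115),(110,335))])
print('eb scene',[cast(s,*S(x,y),.082) for x,y in((630,18),(765,180))])
print('tom',cast(t,*Z(633,483),.03),'lem',cast(t,*Z(397,580),.028),'jar',cast(t,*Z(192,150),.085),'cup',cast(t,*Z(440,42),.045))
E
```

```text
top 242 154
196.0 [  6   6  24  23 353] [277.75070822 186.39943343]
button z=.1 [ 0.58490585 -0.03991344  0.1       ]
scene 162 87
124.0 [  5   7  27  21 365] [228.52054795 196.2109589 ]
button z=.1 [ 0.5875903 -0.0413244  0.1      ]
hand top [ 0.58524348 -0.04035833  0.1       ] scene [ 0.58727587 -0.04051202  0.1       ]
bf [ 0.63138785 -0.14755002  0.134     ] eb [0.49504811 0.15996088 0.082     ] len 0.33637996055825764 113.9108486054503
bf width 0.1436665094803852 eb 0.13960718149545587
113.4428573158948
113.24844991068599
bf scene [array([ 0.56606033, -0.17728861,  0.134     ]), array([ 0.69946454, -0.12088559,  0.134     ])]
eb scene [array([0.43430293, 0.13048331, 0.082     ]), array([0.56432738, 0.18604596, 0.082     ])]
tom [ 0.47026119 -0.12780758  0.03      ] lem [0.41859249 0.0040225  0.028     ] jar [0.65158823 0.1094737  0.085     ] cup [ 0.71841527 -0.02481302  0.045     ]
```

Emit:
jog_arm(
  motion=[1,2.8,4.5,0,0,0,0.15,1,5.6,9,0,0,0,0.3,1,8.4,13.5,0,0,0,0.45,1,11.2,18,0,0,0,0.6,1,14,22.5,0,0,0,0.75],
  newtons=30,
)

```text
clock: 0.78
position: [0.3836, -0.3488, 0.2307]
ee_rot: [-0.0, 0.838, 0.546, -0.0]
force: [-0.5, -0.2, 0.1]
finger_gap: 0.002
```

Emit:
jog_arm(
  motion=[1,2.8,4.5,0,0,0,0.15,1,5.6,9,0,0,0,0.3,1,8.4,13.5,0,0,0,0.45,1,11.2,18,0,0,0,0.6,1,14,22.5,0,0,0,0.75],
)

```text
clock: 1.4
position: [0.5243, -0.1224, 0.2307]
ee_rot: [-0.0, 0.578, 0.816, -0.001]
force: [1.4, -0.5, -0.7]
finger_gap: 0.0
```

Emit:
jog_arm(
  motion=[1,2.8,4.5,-1.5,0,0,0.08,1,5.9,9.1,-3.5,0,0,0.08,1,5.9,9.1,-5,0,0,0.08,1,5.9,9.1,-7,0,0,0.08,1,5.9,9.1,-7,0,0,0.08],
)

```text
clock: 2.02
position: [0.5817, -0.0325, 0.159]
ee_rot: [-0.002, 0.545, 0.838, -0.002]
force: [-1.2, -0.7, 0.3]
finger_gap: 0.001
```

```bash
python3 - <<'E'
from h import *
s=arm.get_state(); print(s['clock'],s['position'],s['ee_rot'],s['joints'],s['force'])
ims=[]
for n in ['scene','top']:
    c=snap(n,n+'1.png')
    u,v=proj(c,s['position'])[0]; print(n,u,v)
c=cv2.imread('pics/scene1.png')[120:290,130:370]; cv2.imwrite('pics/sz1.png',cv2.resize(c,None,fx=3.3,fy=3.3,interpolation=2))
E
```

```text
2.025 [ 0.58172039 -0.03246524  0.15901304] [-0.00162394  0.54515487  0.83833172 -0.0018593 ] [ 0.31211395  0.48984886 -0.49372337  1.7323625   0.27040406  0.9923449
  0.13487388] [-1.22678048 -0.66658321  0.31820913]
scene 231.76459849547751 168.2619217954518
top 274.5560453841583 184.3468987810094
```

View pics/sz1.png

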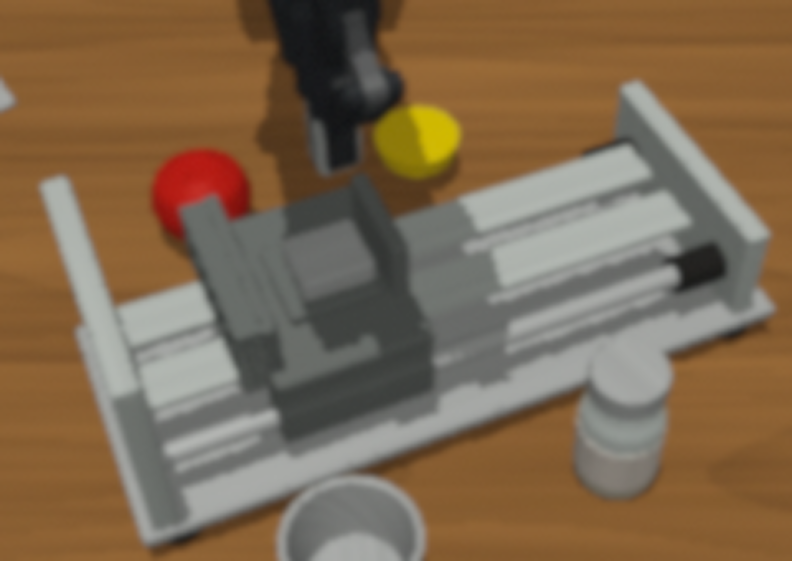

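Emit:
jog_arm(
  motion=[1,0.1,0,-2.5,0,0,0,1,0.1,0,-4.6,0,0,0,1,0.1,0,-5.5,0,0,0,1,0.1,0,-5.9,0,0,0,1,0.1,0,-6.3,0,0,0],
)

```text
clock: 2.75
position: [0.5847, -0.0322, 0.0988]
ee_rot: [0.0, 0.545, 0.838, -0.0]
force: [-2.2, 0.3, 4.0]
finger_gap: -0.0
```

Emit:
jog_arm(
  motion=[1,-0.1,0,-0.4,0,0,0,1,-0.1,0,-0.7,0,0,0,1,-0.1,0,-0.8,0,0,0,1,-0.1,0,-0.8,0,0,0],
)

```text
clock: 3.25
position: [0.5847, -0.0322, 0.0921]
ee_rot: [0.002, 0.545, 0.838, 0.0]
force: [-0.0, -0.5, 8.9]
finger_gap: -0.0
```

Emit:
jog_arm(
  motion=[1,0,0,-0.3,0,0,0,1,-0.2,0.5,-0.3,0,0,0,1,-0.5,1.2,-0.3,0,0,0,1,-0.9,2.1,-0.3,0,0,0,1,-1.3,3.0,-0.3,0,0,0],
)

```text
clock: 3.88
position: [0.5722, -0.0033, 0.0918]
ee_rot: [0.003, 0.546, 0.838, -0.0]
force: [-9.2, -4.8, 27.4]
finger_gap: 0.003
```

```bash
python3 - <<'E'
from h import *
s=arm.get_state(); print(s['clock'],s['position'],s['force'])
c=snap('scene','scene2.png')
c=cv2.imread('pics/scene2.png')[120:290,130:370]; cv2.imwrite('pics/sz2.png',cv2.resize(c,None,fx=3.3,fy=3.3,interpolation=2))
E
```

```text
3.875 [ 0.57222214 -0.00329195  0.09184016] [-9.18386202 -4.82760114 27.41959346]
```

View pics/sz2.png

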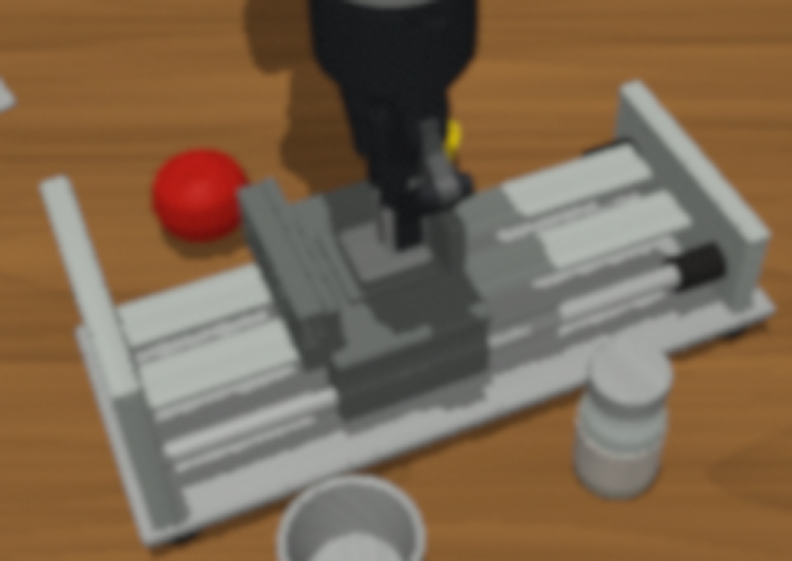

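Emit:
jog_arm(
  motion=[1,-0.4,0.9,-0.2,0,0,0,1,-0.8,1.8,-0.2,0,0,0,1,-1.2,2.8,-0.2,0,0,0,1,-1.6,3.7,-0.2,0,0,0,1,-2.0,4.6,-0.2,0,0,0],
)

```text
clock: 4.55
position: [0.5516, 0.0439, 0.0919]
ee_rot: [0.004, 0.546, 0.838, -0.001]
force: [-7.2, -4.5, 23.3]
finger_gap: 0.004
```

Emit:
jog_arm(
  motion=[1,-0.4,0.9,-0.2,0,0,0,1,-0.8,1.8,-0.2,0,0,0,1,-1.2,2.8,-0.2,0,0,0,1,-1.6,3.7,-0.2,0,0,0,1,-1.8,4.2,-0.2,0,0,0],
)

```text
clock: 5.18
position: [0.5332, 0.0857, 0.0919]
ee_rot: [0.004, 0.545, 0.838, -0.001]
force: [-8.4, -4.9, 24.5]
finger_gap: -0.0
```

```bash
python3 - <<'E'
from h import *
s=arm.get_state(); print(s['clock'],s['position'],s['force'])
c=snap('scene','scene3.png')
c=cv2.imread('pics/scene3.png')[120:290,130:370]; cv2.imwrite('pics/sz3.png',cv2.resize(c,None,fx=3.3,fy=3.3,interpolation=2))
E
```

```text
5.175 [0.53324399 0.08571531 0.09185703] [-8.37220491 -4.8655548  24.48508845]
```

View pics/sz3.png

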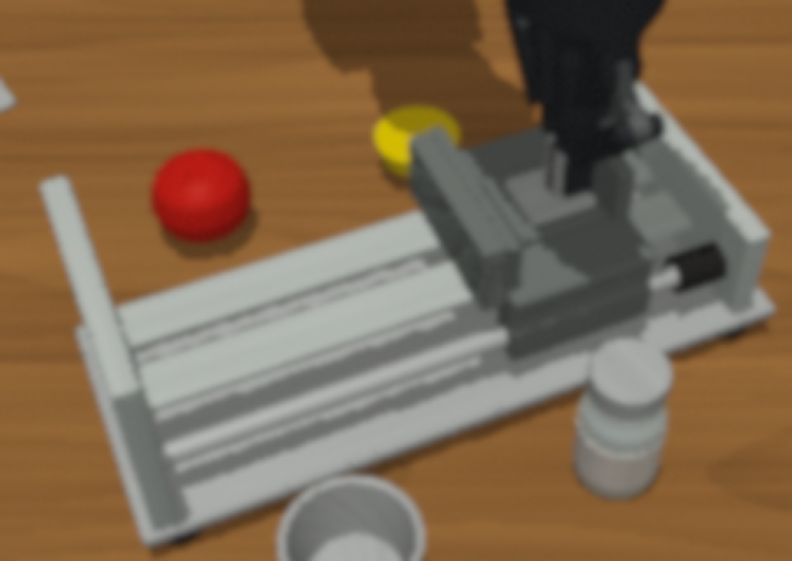

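Emit:
jog_arm(
  motion=[1,-0.2,0.5,-0.2,0,0,0,1,-0.4,0.9,-0.2,0,0,0,1,-0.6,1.3,-0.2,0,0,0,1,-0.7,1.7,-0.2,0,0,0,1,-0.8,1.9,-0.2,0,0,0],
)

```text
clock: 5.85
position: [0.5251, 0.1043, 0.0918]
ee_rot: [0.005, 0.545, 0.838, -0.002]
force: [-5.3, -9.7, 25.6]
finger_gap: 0.001
```

Emit:
jog_arm(
  motion=[1,-0.1,0.3,-0.2,0,0,0,1,-0.3,0.6,-0.2,0,0,0,1,-0.4,0.9,-0.2,0,0,0,1,-0.4,0.9,-0.2,0,0,0],
)

```text
clock: 6.35
position: [0.5239, 0.1094, 0.0919]
ee_rot: [0.009, 0.547, 0.837, -0.002]
force: [1.0, -13.2, 19.3]
finger_gap: 0.002
```

```bash
python3 - <<'E'
from h import *
s=arm.get_state(); print(s['clock'],s['position'],s['force'])
c=snap('scene','scene4.png')
c=cv2.imread('pics/scene4.png')[120:290,130:370]; cv2.imwrite('pics/sz4.png',cv2.resize(c,None,fx=3.3,fy=3.3,interpolation=2))
E
```

```text
6.35 [0.52388743 0.10940096 0.09190084] [  1.02481774 -13.19017969  19.33028101]
```

View pics/sz4.png

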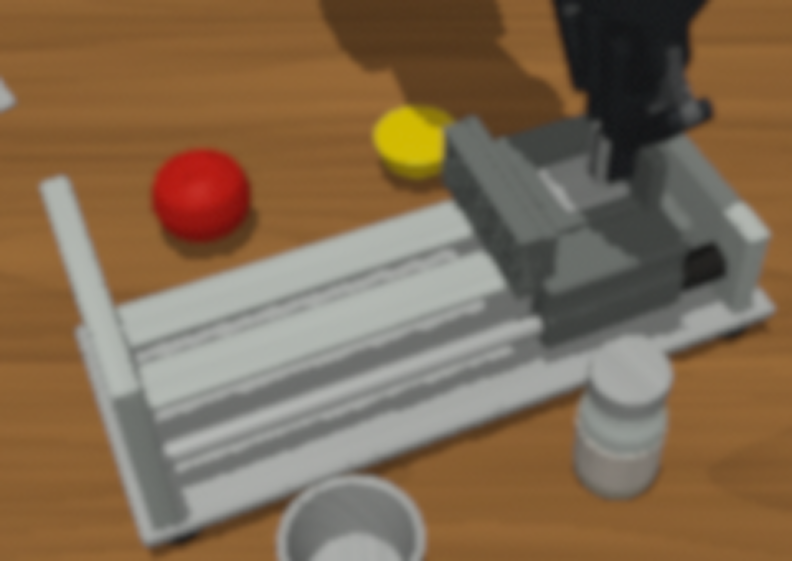

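Emit:
jog_arm(
  motion=[1,-0.2,0.5,-0.2,0,0,0,1,-0.2,0.5,-0.2,0,0,0,1,-0.2,0.4,0.5,0,0,0,1,-0.1,0.3,1.3,0,0,0,1,-0.1,0.2,1.6,0,0,0],
)

```text
clock: 7.02
position: [0.5235, 0.1094, 0.1081]
ee_rot: [0.01, 0.548, 0.837, -0.003]
force: [2.9, -3.2, -3.3]
finger_gap: 0.001
```

Emit:
jog_arm(
  motion=[1,0,-0.1,0.5,0,0,0,1,0.1,-0.3,1.5,0,0,0,1,0.1,-0.3,4.5,0,0,0,1,0.1,-0.3,9.5,0,0,0,1,0.1,-0.3,14,0,0,0],
)

```text
clock: 7.65
position: [0.5244, 0.107, 0.2504]
ee_rot: [0.01, 0.547, 0.837, -0.002]
force: [1.2, -0.2, 0.3]
finger_gap: -0.0
```

Emit:
jog_arm(
  motion=[1,-4,4,2,0,0,0,1,-8,8,2,0,0,0,1,-10,12,2,0,0,0,1,-10,15,2,0,0,0,1,-10,15,2,0,0,0],
)

```text
clock: 8.28
position: [0.4233, 0.2597, 0.2712]
ee_rot: [0.009, 0.545, 0.838, -0.001]
force: [-0.0, -1.2, 0.1]
finger_gap: -0.004
```

```bash
python3 - <<'E'
from h import *
s=arm.get_state(); print(s['clock'],s['position'],s['force'],s['dq'])
c=snap('scene','scene5.png')
c=cv2.imread('pics/scene5.png')[120:290,130:370]; cv2.imwrite('pics/sz5.png',cv2.resize(c,None,fx=3.3,fy=3.3,interpolation=2))
c=snap('top','top5.png')
im=cv2.imread('pics/top5.png')[115:275,150:365]
cv2.imwrite('pics/tz5.png',cv2.resize(im,None,fx=3.7,fy=3.7,interpolation=cv2.INTER_CUBIC)) 
E
```

```text
8.275 [0.42333804 0.25974497 0.27124482] [-0.01554328 -1.18857009  0.14819417] [ 0.03840279 -0.00695449  0.04232177  0.02452651  0.00323477  0.00354741
  0.03331137]
```

View pics/sz5.png

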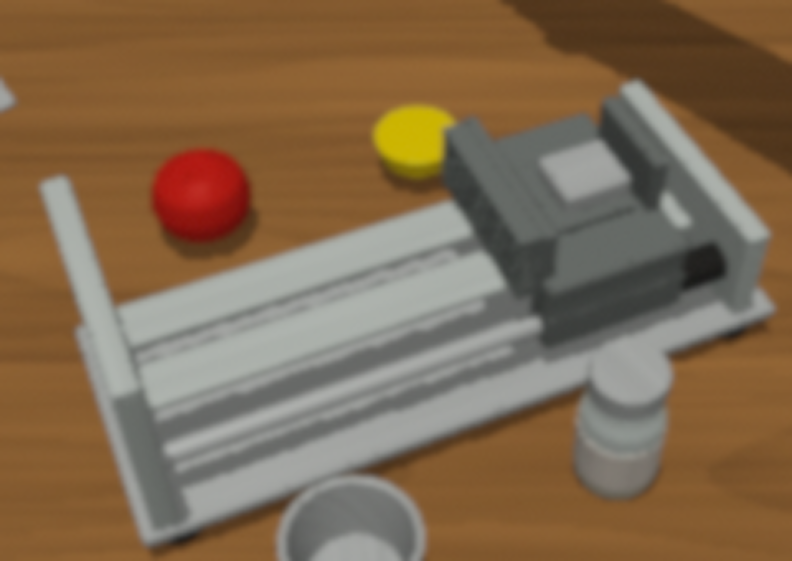

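View pics/tz5.png

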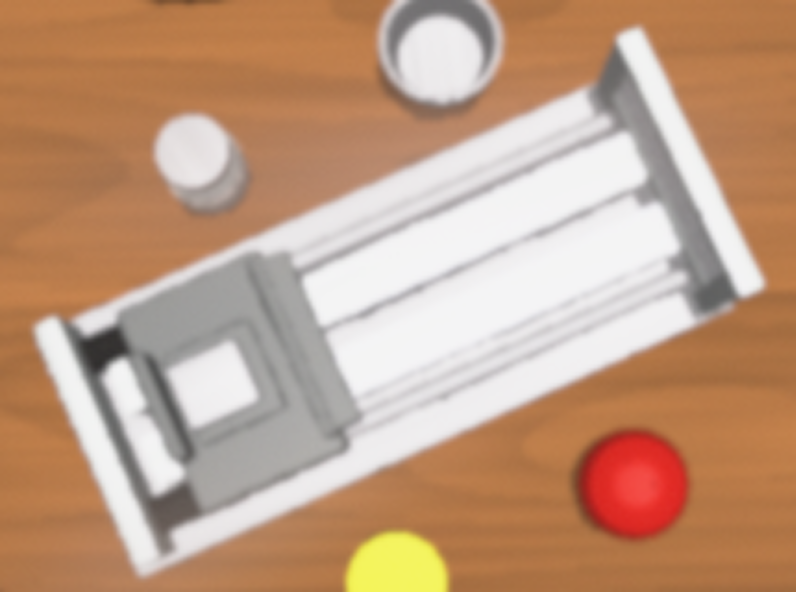

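```bash
python3 - <<'E'
from h import *
def tri(ts,ss,tu,su):
    o=[]
    for c,(u0,v0) in ((load(ts),tu),(load(ss),su)):
        g=cv2.cvtColor(c['frame'],cv2.COLOR_RGB2GRAY); sub=g[v0-18:v0+18,u0-18:u0+18]
        th,m=cv2.threshold(sub,0,255,cv2.THRESH_OTSU)
        k,l,st,ce=cv2.connectedComponentsWithStats(m); i=l[18,18]; o.append((c,ce[i]+[u0-18,v0-18])); print(st[i],o[-1][1],cast(c,*o[-1][1],.1))
    Ps=[K(c)@np.c_[cv2.Rodrigues(c['rvec'])[0],c['tvec'].ravel()] for c,_ in o]
    X=cv2.triangulatePoints(Ps[0],Ps[1],o[0][1].reshape(2,1),o[1][1].reshape(2,1)).ravel(); X=X[:3]/X[3]; print(X); return X
a=tri('top0.png','scene0.png',(278,187),(229,197))
b=tri('top5.png','scene5.png',(207,218),(307,171))
print(np.linalg.norm((b-a)[:2]))
E
```

```text
[  6   6  24  23 353] [277.75070822 186.39943343] [ 0.58490585 -0.03991344  0.1       ]
[  5   7  27  21 365] [228.52054795 196.2109589 ] [ 0.5875903 -0.0413244  0.1      ]
[ 0.58526351 -0.04069702  0.09751897]
[  7   7  24  23 353] [207.21529745 218.43626062] [0.52525742 0.0965246  0.1       ]
[  5  10  26  18 311] [306.32154341 171.16398714] [0.52804151 0.09451078 0.1       ]
[0.52534228 0.09600823 0.09751708]
0.14926111759943023
```

Emit:
jog_arm(
  motion=[1,0,0,0,0,0,0,1,0,0,0,0,0,0],
)

```text
clock: 8.62
position: [0.4245, 0.2559, 0.2707]
ee_rot: [0.01, 0.548, 0.837, -0.002]
force: [-0.1, -0.4, -0.0]
finger_gap: -0.001
```

```bash
python3 -c "
from station import order;print(order.finish_job())"
```

```text
the job is handed in; nothing more can be done
None
```

I pressed the lock button with the shut fingertips until the TCP reached z ≈ 0.092, its fully-down height. Holding it there, I slid the carriage along the rods to the buffers, released it and moved the arm clear, then handed the job in at about 8.6 s. `finish_job` gives no verdict.

**End stop:** The button moved 149 mm between the first and last pictures. The force along the rods rose to about 12 N as the carriage met the buffers, and both views show it against them.

**Button up:** By triangulation the button was at the same height after release as at the start, 97.5 mm in both cases. That is 2.5 mm below the stated 100 mm. I put it down to calibration error, because first contact at the start was consistent with a top at about 99.8 mm.

**Surroundings:** By eye, the tomato, lemon, jar and cup look unmoved in the last pictures. The gripper stayed clear of the blade frame.

**Forces:** I pressed harder than needed during the slide, with the vertical force up to about 27 N and 5 to 10 N sideways. Both are well under the 120 N wrist limit. In the last part the fingertips slid about 5 mm on the button until they met the thumb wall, with the button still held down.

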